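# Fit the cover of a junction box over its quarter-turn fastener and hold it shut

### The job

Close up the open junction box so that I can lock it: turn the T-shaped head of its quarter-turn fastener until it lies lengthwise on the box, in line with the slot of the cover, then take the cover by its handle, fit it over the fastener head and the locating pin and press it down flush on the frame against the spring pins. Finish while you are still holding the cover pressed there, without letting go; leave the spanner, the screwdriver, the tape and the sensor where they lie.

Things in the scene. Friction and masses are not known exactly. Their poses are not given: they have to be found in the camera images.
- junction_box: Junction box: grey, fixed to the bench, open at the top with a bright aluminium frame as its rim; 96 mm (x) by 150 mm (y), 60 mm high; its +y end, with the fastener, faces the robot, within 0.4 rad. Origin: middle of its underside; z up. Four brass spring pins, 6 mm across, stand 6 mm above the frame at x = +-37, y = +-64 mm: the loose cover rests on them, and pressing it flush takes about 8 N besides its weight.
- frame_seat (a point): Middle of the box's opening, level with the top of the frame, 60 mm above the bench; axes as the box's. The fastener stands on the frame at y = +53 mm and the locating pin at y = -53 mm, both at x = 0.
- pin (a point): Tip of the fixed steel locating pin on the frame: 8 mm across, 16 mm high, bullet nose.
- head (a point): Black T-shaped head of the quarter-turn fastener: a bar 24 mm long (its y) and 9 mm wide (its x), 5.5 to 18.5 mm above the frame, white line along its top. This point: on the turning axis, 12 mm above the frame; z up. Grip it across the 9 mm, fingertips at least 7 mm above the frame to clear the spring pins. The cover passes over it only in line with the slot (about 0.1 rad).
- fastener (a joint): Angle of the fastener head, rad: 0 = lengthwise, along the box's y and the slot; 1.57 = crosswise; grows anticlockwise from above; ends at +-1.7. Starts between 0.6 and 1.45. 0.05 N m of friction, stays where it is left; no stop or click at 0.
- cover: Loose cover, flat on the bench, handle up: aluminium plate 92 mm (x) by 146 mm (y) by 4 mm, about 0.21 kg. Origin: middle of its underside. On its long middle line a slot 13 mm (x) by 28 mm (y) at y = +53 mm for the fastener head and a round 11 mm hole at y = -53 mm for the locating pin. Fitted, its axes lie along the box's and its origin straight above frame_seat.
- cover_handle (a point): Middle of the cover's black handle bar, 30 mm above the plate's underside, above its centre; the bar runs along y, 62 mm long, 10 mm wide and 10 mm high, on two posts. Fitted, this point is straight above frame_seat: 36 mm above it with the cover resting on the spring pins, 30 mm when flush.
- spanner: Bystander: steel combination spanner lying flat, 144 x 89 x 8 mm over all; origin under its centre.
- screwdriver: Bystander: screwdriver with red handle lying flat, 136 x 110 x 20 mm over all; origin under its centre.
- tape: Bystander: roll of white thread-seal tape lying flat, 48 mm across, 13 mm high; origin under its centre.
- sensor: Bystander: small black pressure sensor with blue display, 60 x 94 x 48 mm; origin under its centre.

How it is judged:
On the way, in this order (a step that is already met when the one before it is completed fails the run):
1. the fastener head is turned in line with the slot, within 0.12 rad, before the cover is on (angle between the y axis of head and the y axis of frame_seat, either way round below 0.12 rad and velocity of joint fastener between -0.3 and 0.3 rad/s), for 0.2 s.
2. the cover is over the fastener head and the locating pin, at most 10 mm above the frame (x of cover_handle in the frame of frame_seat between -0.005 and 0.005 m and y of cover_handle in the frame of frame_seat between -0.005 and 0.005 m and angle between the y axis of cover_handle and the y axis of frame_seat, either way round below 0.1 rad and z of cover_handle in the frame of frame_seat between 0.0275 and 0.04 m), for 0.1 s.
At the end, for the whole second after the job is handed in: Cover in place over head and pin (within 5 mm and 0.1 rad), flush on the frame (handle bar 27.5 to 32 mm above it, tilt under 0.03 rad), pressed on the box with over 7 N, fingers still on it (over 4 N), still (under 10 mm/s), fastener head still in line with the slot (0.15 rad) (x of cover_handle in the frame of frame_seat between -0.005 and 0.005 m and y of cover_handle in the frame of frame_seat between -0.005 and 0.005 m and angle between the y axis of cover_handle and the y axis of frame_seat, either way round below 0.1 rad and z of cover_handle in the frame of frame_seat between 0.0275 and 0.032 m and angle between cover_handle's own z axis and vertical below 0.03 rad and angle between the y axis of head and the y axis of frame_seat, either way round below 0.15 rad and contact force between the fingers and cover above 4 N and contact force between cover and junction_box above 7 N and linear speed of cover below 0.01 m/s); the arm keeps its last pose, push and grip.
It fails at once if the spanner is moved by more than 20 mm (distance of spanner from where it was at the start of the episode above 0.02 m).
It fails at once if the red screwdriver is moved by more than 20 mm (distance of screwdriver from where it was at the start of the episode above 0.02 m).
It fails at once if the roll of white tape is moved by more than 20 mm (distance of tape from where it was at the start of the episode above 0.02 m).
It fails at once if the small black pressure sensor is moved by more than 20 mm (distance of sensor from where it was at the start of the episode above 0.02 m).
It also fails if it takes over 46 s, if anything falls off the work surface, if the arm or the gripper's body presses on something with over 40 N, if the wrist force passes 120 N, or if a joint passes its speed limit or range.

### The arm

A 6-joint arm with a two-finger parallel gripper is mounted at the origin on a cart in front of the work surface, level with it; the furniture and walls round the work are solid. World frame = base frame: x ahead of the robot, y to its left, z up, the work surface at z = 0. Lengths are in m, angles in rad, forces in N, time in s.
With the tool pointing down it reaches from about 0.325 to 0.775 m from the base axis. Payload 5.5 kg.
Tool frame: the origin (TCP) lies between the finger pads; the fingertips stand 8 mm ahead of it and the grasp point (between the pads) lies 11 mm behind it (tcp_to_tips is the distance from the TCP to the fingertips, in m); z points along the fingers, y is the line along which they close (so a half turn about z gives the same grasp; the last joint's range is limited). The gripper opens to 88 mm and grips with 3 to 60 N. Pads are 20 mm wide; open, the fingers measure 115 mm over their backs; the gripper's body (75 mm by 178 mm) begins 61 mm behind the grasp point.
Start: joints at [-1.197, 0.091, 1.231, -0, 1.82, -0.057], TCP at [0.251, -0.545, 0.231] pointing down, gripper open.
Joint ranges: [-2.87, 2.87], [-0.86, 2.18], [0.17, 2.46], [-1.51, 4.65], [0.06, 2.69], [-2.65, 2.65]. Speed limits (rad/s): [2.57, 2.57, 3.01, 3.14, 3.14, 3.14].

### API

Orientations are given as a unit quaternion [w, x, y, z].
In Python, from bench import * gives the robot as it stands. Calls block until the motion is done:
- move_to(position, orientation): joint-space move of the TCP to a pose.
- move_l(position, speed=0.15, orientation=None): straight line of the TCP; orientation=None keeps the orientation; speed is the mean speed in m/s.
- movej(angles): joint-space move.
- gripper_open() and close(): open the fingers fully, or close them until they stop; the grip force is fixed at half the most.
- hold(seconds).
- inverse_kinematics(position, orientation): joint angles nearest the present ones, or None.
- state(): the state.
- get_image(name): name is "side" or "top" or "wrist"; returns a dict with "frame" (400x640x3 uint8, blue, green, red), "depth" (400x640 float32, m along the optical axis (not along the pixel's ray), 0 where there is no reading), "camera_matrix" (3x3 intrinsics, pixels), "view" (4x4, takes a point from world to camera coordinates). Camera axes: x right, y up, looking along -z (the intrinsics and any distortion apply to the point x, -y, -z); pixel columns grow to the right and rows downward; lengths in m; the calibration is good to about 2 mm. A picture is of the moment at which its call begins.
A pose or a line that the arm cannot do raises IKError and nothing moves.
- job_done(): hands the job in; it is judged then, once.
The state is a dict: "time": time; "joint_pos": joint angles; "dq": joint speeds; "joint_torque": joint torques, N m; "ee_pos": TCP position; "ee_rot": TCP orientation; "ft_force": force on the tool from outside, world axes, zero at the start; "moment": the same for the moment, N m; "finger_gap": finger opening in m; "finger_force": force on a finger pad.
Only numpy, scipy, OpenCV 4.12 (cv2) and the standard library are available. Lean on these libraries where they do the work, as an engineer would, in place of code of your own. Each camera call takes 0.05 s, during which the arm holds its last target. There are 200 camera calls.

## Working session

There is one attempt and no reset: what is moved stays moved. The work goes in short steps, each a Python script; the robot and the scene stay as the last script left them, time stands still between calls to the robot, and variables do not carry over. Pictures are saved under pics/ and viewed, at most 10 in all, crops included, and the job is handed in when it is done.

```bash
mkdir -p pics; ls
python3 - <<'E'
from bench import *
import cv2,numpy as np
for n in ["top","side"]:
    d=get_image(n); cv2.imwrite(f"pics/{n}1.png",d["frame"]); np.savez(f"{n}1.npz",**d)
    print(n,d["camera_matrix"],d["view"].round(3), d.keys())
s=state();print(s["time"],s["ee_pos"],s["ee_rot"],s["finger_gap"],s["ft_force"])
E
```

```text
pics
top [[405.02324191   0.         321.60891863]
 [  0.         405.02324191 201.52114075]
 [  0.           0.           1.        ]] [[ 0.    -1.     0.01  -0.416]
 [ 0.998  0.001  0.059 -0.518]
 [-0.059  0.01   0.998 -0.946]
 [ 0.     0.     0.     1.   ]] dict_keys(['frame', 'depth', 'camera_matrix', 'view'])
side [[403.55812316   0.         321.65488973]
 [  0.         403.55812316 198.52732527]
 [  0.           0.           1.        ]] [[-0.999 -0.037  0.015  0.486]
 [ 0.034 -0.597  0.801 -0.309]
 [-0.021  0.801  0.598 -0.661]
 [ 0.     0.     0.     1.   ]] dict_keys(['frame', 'depth', 'camera_matrix', 'view'])
0.1 [ 0.25047154 -0.54495889  0.22962393] [-8.58496770e-04  9.76888462e-01  2.13747928e-01 -1.37932859e-04] 0.08758808119871472 [ 0.56932724 -0.44241814  0.3555737 ]
```

View pics/top1.png

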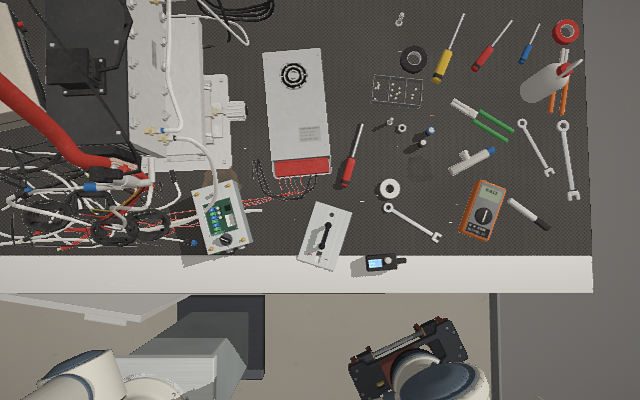

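View pics/side1.png

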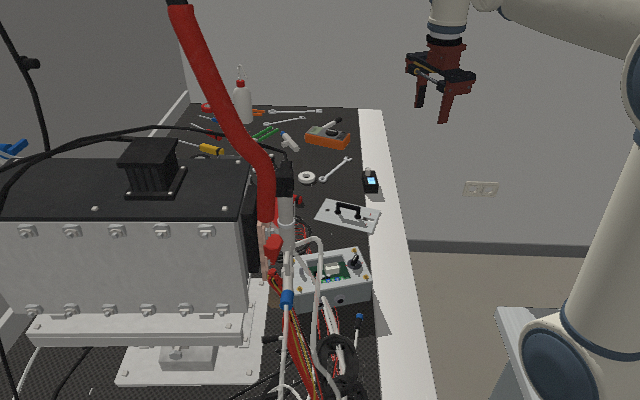

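The top view shows the open box at about (222,217), with the fastener at about (225,240). The cover is at about (324,237) with its handle up. The screwdriver (350,155), tape (390,188), spanner (412,222) and sensor (383,263) lie to the right of it.

```bash
cat > h.py <<'E'
import numpy as np,cv2
from scipy.spatial.transform import Rotation as R
def px2w(d,u,v,z):
    """pixel -> world point on plane z"""
    K=d["camera_matrix"];V=np.asarray(d["view"]);Ri=V[:3,:3].T;c=-Ri@V[:3,3]
    r=Ri@np.array([(u-K[0,2])/K[0,0],-(v-K[1,2])/K[1,1],-1.])
    return c+r*(z-c[2])/r[2]
def w2px(d,p):
    K=d["camera_matrix"];V=np.asarray(d["view"]);q=V[:3,:3]@np.asarray(p)+V[:3,3]
    return np.array([K[0,2]-K[0,0]*q[0]/q[2],K[1,2]+K[1,1]*q[1]/q[2]])
def cloud(d):
    K=d["camera_matrix"];V=np.asarray(d["view"]);D=d["depth"];v,u=np.mgrid[:400,:640]
    P=np.stack([(u-K[0,2])/K[0,0]*D,-(v-K[1,2])/K[1,1]*D,-D],-1)
    return (P-V[:3,3])@V[:3,:3]
def down(a):
    """tool down, finger closing line at yaw a (world) """
    x=np.array([np.sin(a),-np.cos(a),0]);y=np.array([np.cos(a),np.sin(a),0])
    q=R.from_matrix(np.stack([x,y,[0,0,-1]],1)).as_quat()
    return np.array([q[3],q[0],q[1],q[2]])
E
python3 - <<'E'
from h import *
d=dict(np.load("top1.npz")); P=cloud(d)
def rect(m,n):
    m=cv2.morphologyEx(m.astype(np.uint8),cv2.MORPH_OPEN,np.ones((2,2)))
    q=P[m>0][:,:2]; r=cv2.minAreaRect((q*1000).astype(np.float32)); print(n,len(q),r,np.median(P[m>0][:,2]))
for nm,(u0,u1,v0,v1),(z0,z1) in [("box",(180,260,170,262),(.052,.075)),("cover",(290,360,195,275),(.002,.010)),("handle",(290,360,195,275),(.02,.05))]:
    M=np.zeros((400,640),bool);M[v0:v1,u0:u1]=1
    M&=(P[...,2]>z0)&(P[...,2]<z1); rect(M,nm)
f=d["frame"]; a=cv2.resize(f[170:265,180:270],None,fx=4,fy=4,interpolation=cv2.INTER_CUBIC);b=cv2.resize(f[190:285,290:380],None,fx=4,fy=4,interpolation=cv2.INTER_CUBIC)
cv2.imwrite("pics/crop1.png",np.hstack([a,b]))
E
```

```text
box 1871 ((497.81207275390625, -255.75906372070312), (151.11231994628906, 269.8681640625), 15.397516250610352) 0.0588823434344792
cover 1992 ((444.9358215332031, -424.797119140625), (166.55874633789062, 175.45611572265625), 89.6797866821289) 0.0031231848252107116
handle 113 ((434.8243408203125, -424.84759521484375), (57.95034408569336, 32.15303039550781), 6.085591793060303) 0.03288823947936155
```

View pics/crop1.png

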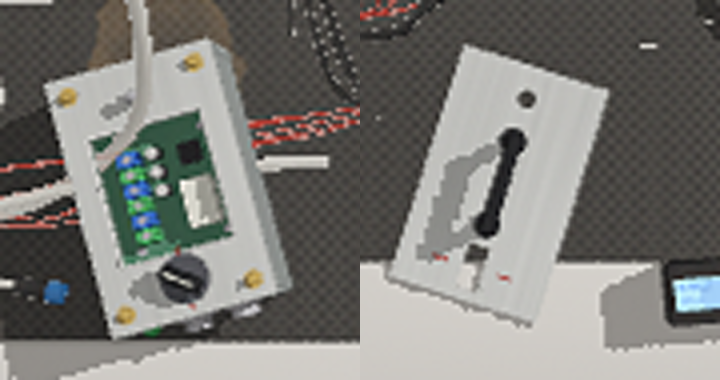

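Run:
```python
from h import *
d=dict(np.load("top1.npz")); P=cloud(d)
w=lambda o,u,v,z: px2w(d,o[0]+u/4,o[1]+v/4,z)
B=(180,170);C=(290-90,190)
sp=np.array([w(B,*p,.066) for p in [(67,97),(194,61),(254,278),(126,315)]]);print(sp.round(4))
print("box c",sp.mean(0), "sizes",[np.linalg.norm(sp[i]-sp[i-1]).round(4) for i in range(4)])
yv=(sp[2]+sp[3]-sp[0]-sp[1])[:2];print("box +y yaw",np.arctan2(yv[1],yv[0]))
f=w(B,183,278,.078);print("fast",f,np.linalg.norm(f-sp.mean(0)))
l=w(B,195,287,.078)-w(B,165,272,.078);print("line yaw",np.arctan2(l[1],l[0]))
c=np.array([w(C,*p,.004) for p in [(467,45),(608,92),(532,325),(388,275)]]);print("cover c",c.mean(0),[np.linalg.norm(c[i]-c[i-1]).round(4) for i in range(4)])
yv=(c[2]+c[3]-c[0]-c[1])[:2];print("cover +y yaw",np.arctan2(yv[1],yv[0]))
h=[w(C,*p,.035) for p in [(513,140),(487,228)]];print("handle",np.mean(h,0),h)
s,hh=w(C,476,258,.004),w(C,527,99,.004);print("slot,hole mid",(s+hh)/2,np.linalg.norm(s-hh),np.arctan2(*(s-hh)[[1,0]]))
# cable height
for u,v in [(143,30),(143,60),(145,90),(130,140),(100,165),(50,190),(10,210),(145,5)]:
    q=P[170+v//4,180+u//4];print(u,v,q.round(3))
for u in range(180,240,5): print(u,[P[v,u].round(2).tolist() for v in (150,160)])
# heights > .1 near route
m=(P[...,2]>.1)&(P[...,0]>.3)&(P[...,0]<.65)&(P[...,1]<-.05)&(P[...,1]>-.5)
q=P[m];print(len(q)); 
H,xe,ye=np.histogram2d(q[:,0],q[:,1],bins=[np.arange(.3,.66,.03),np.arange(-.5,-.04,.03)])
Z=np.zeros_like(H)
for a,b,z in zip(np.digitize(q[:,0],xe)-1,np.digitize(q[:,1],ye)-1,q[:,2]):
    if a<Z.shape[0] and b<Z.shape[1]: Z[a,b]=max(Z[a,b],z)
print(ye.round(2));
for x,r in zip(xe,Z): print(x.round(2),r.round(2))
```

```text
[[ 0.5313 -0.1334  0.066 ]
 [ 0.5518 -0.2045  0.066 ]
 [ 0.4297 -0.2398  0.066 ]
 [ 0.4091 -0.1685  0.066 ]]
box c [ 0.48045304 -0.18655022  0.066     ] sizes [np.float64(0.1272), np.float64(0.074), np.float64(0.1271), np.float64(0.0741)]
box +y yaw -2.8611566082003095
fast [ 0.4300896  -0.20275486  0.078     ] 0.054250043870561135
line yaw -2.031179424756271
cover c [ 0.43604875 -0.42294585  0.004     ] [np.float64(0.1456), np.float64(0.0895), np.float64(0.1466), np.float64(0.091)]
cover +y yaw 2.8171811655850116
handle [ 0.43671772 -0.42306167  0.035     ] [array([ 0.46219323, -0.43062444,  0.035     ]), array([ 0.41124221, -0.41549891,  0.035     ])]
slot,hole mid [ 0.43931791 -0.42456007  0.004     ] 0.0999391712149234 2.829856532913814
143 30 [ 0.562 -0.191  0.133]
143 60 [ 0.548 -0.185  0.109]
145 90 [ 0.534 -0.183  0.093]
130 140 [ 0.508 -0.165  0.054]
100 165 [ 0.494 -0.146  0.044]
50 190 [ 0.481 -0.114  0.033]
10 210 [ 0.469 -0.088  0.026]
145 5 [ 0.593 -0.159  0.001]
180 [[0.61, -0.13, 0.17], [0.62, -0.08, 0.02]]
185 [[0.61, -0.14, 0.17], [0.62, -0.09, 0.02]]
190 [[0.61, -0
[... 719 characters left out ...]
 0. 0. 0. 0. 0. 0.]
0.39 [0. 0. 0. 0. 0. 0. 0. 0. 0. 0. 0. 0. 0. 0. 0.]
0.42 [0. 0. 0. 0. 0. 0. 0. 0. 0. 0. 0. 0. 0. 0. 0.]
0.45 [0.   0.   0.   0.98 0.   0.   0.   0.   0.   0.   0.   0.   0.   0.
 0.  ]
0.48 [0.   0.   0.   0.   0.   0.   0.   0.   0.   0.   0.   0.   0.   0.23
 0.22]
0.51 [0.   0.   0.   0.   0.   0.   0.   0.   0.   0.   0.   0.   0.   0.36
 0.36]
0.54 [0.   0.   0.   0.   0.   0.   0.   0.   0.   0.   0.14 0.   0.36 0.36
 0.41]
0.57 [0.   0.   0.   0.   0.   0.   0.   0.   0.   0.   0.19 0.   0.38 0.35
 0.47]
0.6 [0.   0.   0.   0.   0.   0.   0.   0.   0.   0.   0.23 0.29 0.38 0.39
 0.54]
0.63 [0.   0.   0.   0.   0.   0.   0.   0.   0.   0.   0.17 0.28 0.33 0.4
 0.53]
```

Run:
```python
from h import *
d=dict(np.load("side1.npz")); P=cloud(d); t=dict(np.load("top1.npz"));T=cloud(t)
cv2.imwrite("pics/crop2.png",cv2.resize(d["frame"][225:325,260:395],None,fx=5,fy=5,interpolation=cv2.INTER_CUBIC))
print("side cam",-d["view"][:3,:3].T@d["view"][:3,3])
c=np.array([.4805,-.1866]);yb=np.array([np.cos(-2.861),np.sin(-2.861)]);xb=np.array([yb[1],-yb[0]])
print(xb)
for n,Q in (("top",T),("side",P)):
    q=Q.reshape(-1,3);o=q[:,:2]-c;l=np.stack([o@xb,o@yb,q[:,2]],1)
    m=(abs(l[:,0])<.06)&(abs(l[:,1])<.085)&(l[:,2]>.072)&(l[:,2]<.5)
    print(n,m.sum());
    for r in l[m][::max(1,m.sum()//40)]: print((r*1000).round().astype(int),end=" ")
```

```text
side cam [0.48247525 0.36304664 0.63602227]
[-0.27692517  0.96089149]
top 220
[ 38 -85 351] [ 35 -83 351] [ 47 -83 350] [ 41 -82 346] [ 52 -83 349] [ 45 -81 348] [ 38 -79 348] [ 52 -81 350] [ 45 -79 348] [ 40 -78 344] [ 54 -80 348] [ 47 -78 347] [-32 -84 138] [ 54 -79 347] [-24 -82 136] [-26 -80 135] [-27 -78 133] [-26 -76 125] [-27 -75 120] [-26 -73 120] [-25 -72 114] [-24 -69 115] [-22 -68 109] [-22 -66 108] [-14 -64 106] [-15 -62 103] [-15 -60  99] [-16 -58  96] [ -8 -56  92] [ -9 -54  90] [ -6 -52  87] [  2 -53  74] [  2 -51  75] [ -8 -48  76] [  2 -46  74] [ -2 -43  73] [ 5 45 76] [ 8 47 76] [-2 50 75] [ 4 50 76] [-6 53 75] [ 1 53 77] [ 6 54 75] [-5 57 77] side 195
[ 37 -85 352] [ 40 -84 351] [ 40 -83 349] [ 44 -82 349] [ 47 -83 350] [ 50 -82 349] [ 48 -80 347] [ 58 -84 350] [-13 -67 108] [-14 -63 104] [-13 -61 102] [-12 -61 100] [ -8 -64 102] [-5 54 79] [-10 -64  97] [-5 52 77] [-10 -66  96] [ -9 -58  94] [ 0 54 78] [ -8 -62  94] [ -9 -55  91] [ 3 53 79] [ -9 -62  90] [-10 -54  87] [ 6 50 79] [ -6 -61  90] [ -7 -53  87] [ 6 51 76] [ -6 -59  87] [ -6 -51  85] [ 9 48 77] [ -5 -57  85] [ -6 -49  82] [13 46 79] [ -3 -56  84] [10 41 75] [11 49 74] [ -1 -52  82] [12 43 73] [ -3 -54  78] [ -3 -46  77] [ -1 -54  77] [  0 -47  76] [  0 -49  75] [  3 -55  76] [  3 -48  74] [  5 -58  76] [  3 -50  72] [  6 -54  74]
```

View pics/crop2.png

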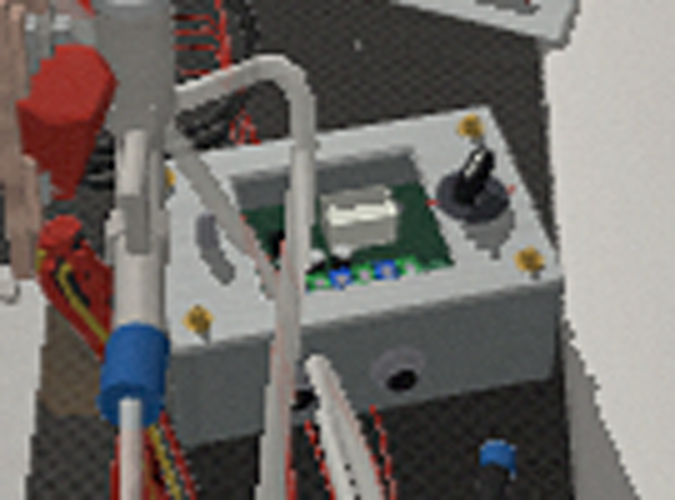

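Run:
```python
from bench import *
from h import *
q=np.vstack([cloud(dict(np.load(n))).reshape(-1,3) for n in ("top1.npz","side1.npz")])
by=-2.861;yb=np.array([np.cos(by),np.sin(by)]);xb=np.array([yb[1],-yb[0]])
o=q[:,:2]-[.4805,-.1866];l=np.stack([o@xb,o@yb,q[:,2]],1)
for z0,z1 in ((.09,.16),(.16,.25),(.25,.40),(.4,.6)):
    m=(abs(l[:,0])<.13)&(abs(l[:,1])<.09)&(l[:,2]>z0)&(l[:,2]<z1);s=l[m]
    print(z0,len(s),(s[np.argsort(np.hypot(np.maximum(abs(s[:,0])-.09,0),np.maximum(abs(s[:,1])-.04,0)))][:6]*1000).round().tolist())
s=state()
for a in (by,by+np.pi): # closing line yaw candidates: head across now / after; box x; cover x
    for nm,p,yaw in (("head0",[.43,-.203,.076],-2.03+np.pi/2+a-by),("head1",[.43,-.203,.076],-2.861+np.pi/2+a-by),("box",[.4805,-.1866,.1],-2.861+np.pi/2+a-by),("cover",[.437,-.4235,.04],2.82+np.pi/2+a-by)):
        j=inverse_kinematics(p,down(yaw)); print(nm,round(yaw,2),None if j is None else np.round(j,2))
```

```text
0.09 141 [[-12.0, -53.0, 93.0], [-9.0, -54.0, 90.0], [-14.0, -54.0, 92.0], [-9.0, -55.0, 91.0], [-12.0, -55.0, 90.0], [-10.0, -55.0, 93.0]]
0.16 618 [[91.0, -42.0, 225.0], [91.0, -42.0, 221.0], [93.0, -40.0, 222.0], [90.0, -43.0, 223.0], [93.0, -40.0, 225.0], [91.0, -43.0, 225.0]]
0.25 1002 [[71.0, -76.0, 344.0], [72.0, -76.0, 347.0], [72.0, -76.0, 346.0], [70.0, -76.0, 355.0], [70.0, -76.0, 352.0], [70.0, -77.0, 349.0]]
0.4 0 []Traceback (most recent call last):
  File "<stdin>", line 12, in <module>
  File "h.py", line 18, in down
    q=R.from_matrix(np.stack([x,y,[0,0,-1]],1)).as_quat()
      ~~~~~~~~~~~~~^^^^^^^^^^^^^^^^^^^^^^^^^^^^
  File "scipy/spatial/transform/_rotation.pyx", line 1143, in scipy.spatial.transform._rotation.Rotation.from_matrix
ValueError: Non-positive determinant (left-handed or null coordinate frame) in rotation matrix 0: [[-0.44323442  0.89640574  0.        ]
 [-0.89640574 -0.44323442  0.        ]
 [ 0.          0.         -1.        ]].
```

```bash
sed -i 's/x=np.array(\[np.sin(a),-np.cos(a),0\])/x=np.array([-np.sin(a),np.cos(a),0])/' h.py
python3 - <<'E'
from bench import *
from h import *
by=-2.861
best={}
for k in (0,1,-1):
    for nm,p,yaw in (("head0",[.43,-.203,.076],-2.03+np.pi/2+k*np.pi),("head1",[.43,-.203,.076],-2.861+np.pi/2+k*np.pi),("box",[.4805,-.1866,.1],-2.861+np.pi/2+k*np.pi),("cover",[.437,-.4235,.04],2.82-np.pi*1.5+k*np.pi)):
        j=inverse_kinematics(p,down(yaw)); print(k,nm,round(yaw,2),None if j is None else np.round(j,2))
V=get_image("wrist")["view"]; s=state()
r=s["ee_rot"];Rt=R.from_quat([r[1],r[2],r[3],r[0]]).as_matrix()
c=-V[:3,:3].T@V[:3,3]; print("cam in tool",Rt.T@(c-s["ee_pos"]),"\ncam axes in tool",(Rt.T@V[:3,:3].T).round(3))
E
```

```text
0 head0 -0.46 [-0.51 -0.22  1.81 -0.    1.56 -0.05]
0 head1 -1.29 [-0.51 -0.22  1.81 -0.    1.56  0.78]
0 box -1.29 [-0.44 -0.12  1.67 -0.    1.59  0.85]
0 cover -1.89 [-0.83  0.16  1.5  -0.    1.49  1.07]
1 head0 2.68 None
1 head1 1.85 [-0.51 -0.22  1.81 -0.    1.56 -2.36]
1 box 1.85 [-0.44 -0.12  1.67 -0.    1.59 -2.29]
1 cover 1.25 [-0.83  0.16  1.5  -0.    1.49 -2.07]
-1 head0 -3.6 None
-1 head1 -4.43 [-0.51 -0.22  1.81 -0.    1.56 -2.36]
-1 box -4.43 [-0.44 -0.12  1.67 -0.    1.59 -2.29]
-1 cover -5.03 [-0.83  0.16  1.5  -0.    1.49 -2.07]
cam in tool [ 0.07469053  0.00081302 -0.15356839] 
cam axes in tool [[ 0.001  0.961  0.275]
 [ 1.    -0.001  0.001]
 [ 0.001  0.275 -0.961]]
```

Run:
```python
from bench import *
from h import *
move_to([.461,-.192,.21],down(-1.29)); hold(.3)
d=get_image("wrist");np.savez("w1.npz",**d);s=state();print(s["time"],s["ee_pos"],d["camera_matrix"][0])
cv2.imwrite("pics/w1.png",d["frame"])
```

```text
2.025 [ 0.46088988 -0.19242595  0.20994755] [311.93082056   0.         316.67930454]
```

View pics/w1.png

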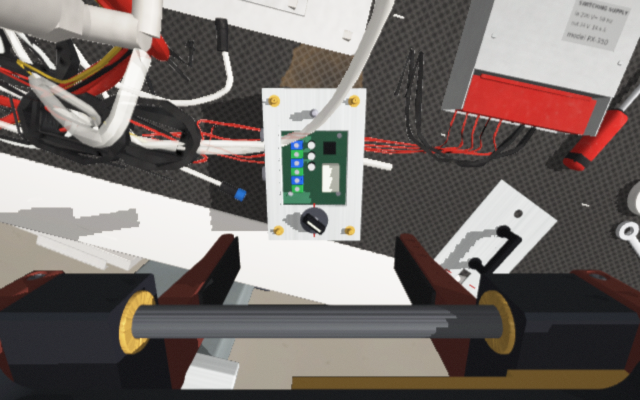

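The wrist view shows the box with its spring pins at about (274,100), (354,100), (350,230) and (279,231). The fastener head is at (314,221), the locating pin is at about (312,113), and a cable hangs over the far end.

```bash
cat >> h.py <<'E'
def springs(d,guess):
    hsv=cv2.cvtColor(d["frame"],cv2.COLOR_BGR2HSV);out=[]
    m=cv2.inRange(hsv,(15,110,90),(35,255,255))
    for u,v in guess:
        u,v=int(u),int(v);w=m[v-8:v+9,u-8:u+9];y,x=np.nonzero(w);out.append(px2w(d,u-8+x.mean(),v-8+y.mean(),.065))
    return np.array(out)
def boxpose(sp):
    """springs in local order (x,y): (+,-),(-,-),(-,+),(+,+)"""
    L=np.array([[37,-64],[-37,-64],[-37,64],[37,64]])/1000.
    c=sp[:,:2].mean(0);a=sp[:,:2]-c
    th=np.arctan2((L[:,0]*a[:,1]-L[:,1]*a[:,0]).sum(),(L*a).sum())
    Rm=np.array([[np.cos(th),-np.sin(th)],[np.sin(th),np.cos(th)]])
    print("box",c.round(4),"xyaw",round(th,4),"resid mm",((L@Rm.T-a)*1000).round(1).tolist());return c,th,Rm
def headline(d,fc,n=13):
    """white line of head: yaw mod pi, centre"""
    u,v=w2px(d,[fc[0],fc[1],.0785]).round().astype(int)
    g=cv2.cvtColor(d["frame"],cv2.COLOR_BGR2GRAY)[v-n:v+n+1,u-n:u+n+1].astype(float)
    yy,xx=np.mgrid[-n:n+1,-n:n+1];k=np.hypot(yy,xx)
    return g,u,v
E
python3 - <<'E'
from h import *
d=dict(np.load("w1.npz"))
sp=springs(d,[(274,100),(354,100),(350,230),(279,231)]);c,th,Rm=boxpose(sp)
fc=c+Rm@[0,.053];print("fast",fc,"pin px",w2px(d,[*(c+Rm@[0,-.053]),.076]))
P=cloud(d).reshape(-1,3);o=(P[:,:2]-c)@Rm
m=(abs(o[:,0])<.02)&(abs(o[:,1]-.053)<.02)&(P[:,2]>.0725)&(P[:,2]<.09);q=o[m];
print(m.sum(),q.mean(0),np.linalg.eigh(np.cov(q.T)),np.median(P[m][:,2]))
r=cv2.minAreaRect((q*1000).astype(np.float32));print(r)
g,u,v=headline(d,fc);print(u,v);print(g.astype(int)[3:24,2:25])
E
```

```text
box [ 0.4826 -0.1842] xyaw 1.849 resid mm [[1.0, 0.9], [1.2, -0.3], [-0.9, -0.9], [-1.3, 0.3]]
fast [ 0.43161449 -0.19874282] pin px [313.60912893 111.97897039]
215 [0.00019967 0.05218181] EighResult(eigenvalues=array([5.99464503e-06, 4.60221065e-05]), eigenvectors=array([[-0.61691012, -0.78703361],
       [-0.78703361,  0.61691012]])) 0.0773702698809486
((0.2811460494995117, 53.045928955078125), (8.88181209564209, 23.355327606201172), 51.28961181640625)
314 226
[[ 55  42  26  20  27  29  28  30  33  44  62  80  93  88  80  79  80  81
   80  80  79  77  80]
 [ 37  23  21  17  27  32  31  32  27  28  43  72 117 119  96  84  81  79
   81  81  79  80  81]
 [ 27  19  21  22  22  28  31  29  28  30  32  48  94 140 128  94  82  80
   80  81  80  79  81]
 [ 23  20  23  19  26  31  32  33  33  31  28  31  51 102 129  98  81  80
   80  80  81  80  78]
 [ 24  19  21  23  46  58  43  35  33  31  30  31  30  50  79  70  77  80
   83  81  80  81  79]
 [ 21  18  19  41 116 163 104  50  35  34  33  33  31  29  34  41  57  73
   80  80  81  80  80]
 [ 32  23  23  45 143 222 198 132  67  39  33  34  
[... 704 characters left out ...]
 41  33  32  60 163]
 [140 124  94  64  51  48  49  65  67  64  54  40  50 104 181 233 227 157
   70  36  37  92 200]
 [152 150 139 116  94  72  60  73  78  78  72  64  41  39  85 174 212 149
   66  39  65 150 219]
 [205 205 205 201 193 170 132 106  95  94  82  79  75  65  56  78 121  84
   45  65 142 204 228]
 [226 225 227 227 225 218 207 200 180 170 115  93 134 161 152  92  54  44
   59 145 201 225 230]
 [228 227 228 228 227 228 229 230 224 218 154 116 189 216 212 186 120 110
  129 198 223 229 231]
 [228 227 228 228 227 229 231 231 231 228 175 130 209 228 227 221 202 196
  204 224 228 229 230]
 [228 227 227 229 228 229 230 231 231 229 187 148 213 229 229 226 226 225
  226 228 229 229 231]]
```

Run:
```python
from bench import *
from h import *
a=1.849+np.pi/2-2*np.pi+.90+np.pi/2; print(a)
p=[.431,-.2003]
move_to([*p,.13],down(a)); s0=state()
move_l([*p,.077],speed=.08); hold(.2)
s=state();print(s["time"],s["ee_pos"],s["ft_force"].round(2) if hasattr(s["ft_force"],"round") else s["ft_force"])
close(); hold(.3)
s=state();print(s["time"],s["finger_gap"],s["finger_force"],np.round(s["ft_force"],2),np.round(s["moment"],3),s["ee_pos"],np.round(s["joint_pos"],3))
```

```text
-0.392592653589793
3.9417 [ 0.43135481 -0.20050726  0.07770018] [0.56 0.74 0.21]
5.4333 0.00886369625228201 30.00009298324585 [-5.2   2.71  3.01] [ 0.263  0.83  -0.015] [ 0.43037273 -0.20009677  0.07695809] [-0.507 -0.226  1.806 -0.     1.563 -0.114]
```

Run:
```python
from bench import *
from h import *
s=state()
j=inverse_kinematics([.4303,-.2003,.077],down(1.849-np.pi)); print(np.round(j,3))
movej(j); hold(.3)
s=state();print(s["time"],s["finger_gap"],np.round(s["ft_force"],2),np.round(s["moment"],3),s["ee_pos"],np.round(s["joint_pos"],3),np.round(s["joint_torque"],2))
```

```text
[-0.507 -0.228  1.808 -0.     1.562  0.785]
6.6 0.009073295531391912 [-8.47  7.14  4.73] [ 1.325  1.405 -0.048] [ 0.42915511 -0.19872674  0.07691795] [-0.507 -0.229  1.808  0.002  1.566  0.785] [-1.380e+00 -2.834e+01 -4.144e+01 -7.200e-01 -3.590e+00 -3.000e-02]
```

Run:
```python
from bench import *
from h import *
gripper_open(); 
move_l([.4303,-.2003,.13],speed=.12)
move_to([.461,-.192,.21],down(-1.29)); hold(.2)
d=get_image("wrist");np.savez("w2.npz",**d);t1=state()["time"]
yc=2.82;c=np.array([.437,-.4235])+.022*np.array([np.cos(yc),np.sin(yc)])
move_to([*c,.16],down(yc-1.5*np.pi)); hold(.3)
d2=get_image("wrist");np.savez("w3.npz",**d2);print(t1,state()["time"],state()["ee_pos"],np.round(state()["ft_force"],2))
sp=springs(d,[(274,100),(354,100),(350,230),(279,231)]);c,th,Rm=boxpose(sp)
P=cloud(d).reshape(-1,3);o=(P[:,:2]-c)@Rm
m=(abs(o[:,0])<.02)&(abs(o[:,1]-.053)<.02)&(P[:,2]>.0725)&(P[:,2]<.09);q=o[m]
w,v=np.linalg.eigh(np.cov(q.T));print(m.sum(),q.mean(0),v[:,1],cv2.minAreaRect((q*1000).astype(np.float32)))
a=cv2.resize(d["frame"][185:245,260:370],(550,300),interpolation=cv2.INTER_CUBIC)
cv2.imwrite("pics/w23.png",np.vstack([a,cv2.resize(d2["frame"][60:260,180:450],(550,290))]))
```

```text
9.1417 10.425 [ 0.41671924 -0.41589723  0.16053478] [0.34 0.3  0.79]
box [ 0.4827 -0.1842] xyaw 1.85 resid mm [[0.8, 1.0], [1.3, -0.3], [-1.0, -0.9], [-1.1, 0.3]]
205 [-2.42129224e-06  5.20908855e-02] [-0.00589743  0.99998261] ((0.011199235916137695, 52.836647033691406), (7.879653453826904, 22.820545196533203), 0.20354068279266357)
```

View pics/w23.png

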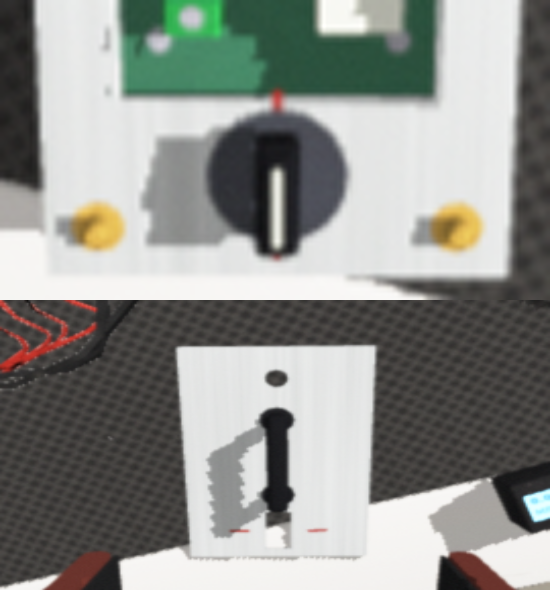

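The head now lies lengthwise on the box, 0.006 rad off. The cover lies flat with its hole at about (315,114), its slot at about (316,219), and its handle bar between them.

Run:
```python
from h import *
d=dict(np.load("w3.npz"));P=cloud(d)
f=lambda u,v:(180+u*270/550,60+(v-300)*200/290)
C=np.array([px2w(d,*f(*p),.004) for p in [(177,347),(376,346),(366,553),(190,556)]])
print("corners c",C.mean(0),[np.linalg.norm(C[i]-C[i-1]).round(4) for i in range(4)])
y=(C[2]+C[3]-C[0]-C[1]);print("yaw",np.arctan2(y[1],y[0]))
g=cv2.cvtColor(d["frame"],cv2.COLOR_BGR2GRAY)
w=g[106:122,305:327]<110;vv,uu=np.nonzero(w);h=px2w(d,305+uu.mean(),106+vv.mean(),.002);print("hole",h,w.sum())
M=np.zeros((400,640),bool);M[80:220,280:350]=1
m=M&(P[...,2]>.029)&(P[...,2]<.042)&(g<80);q=P[m][:,:2];r=cv2.minAreaRect((q*1000).astype(np.float32));w_,v_=np.linalg.eigh(np.cov(q.T))
print("handle",q.mean(0),r,np.arctan2(v_[1,1],v_[0,1]),np.median(P[m][:,2]))
m=M&(P[...,2]>.032)&(P[...,2]<.037);q=P[m][:,:2];print(cv2.minAreaRect((q*1000).astype(np.float32)))
for yw in (2.82,2.83):
  print("ctr from hole",h[:2]+.053*np.array([np.cos(yw),np.sin(yw)]))
```

```text
corners c [ 0.43825611 -0.42326918  0.004     ] [np.float64(0.1454), np.float64(0.0918), np.float64(0.1436), np.float64(0.0922)]
yaw 2.826929599167055
hole [ 0.48856735 -0.43911723  0.002     ] 85
handle [ 0.43987767 -0.42334036] ((438.85675048828125, -423.0587463378906), (9.535687446594238, 61.239410400390625), 72.50863647460938) 2.8353739459498883 0.03432038515577357
((438.8967590332031, -422.9295959472656), (9.725615501403809, 61.26729965209961), 72.97614288330078)
ctr from hole [ 0.43828448 -0.4223651 ]
ctr from hole [ 0.43811948 -0.42286876]
```

Run:
```python
from bench import *
from h import *
yc=2.833;e=np.array([np.cos(yc),np.sin(yc)])
g=np.array([.4385,-.423])+.005*e; q=down(yc-np.pi/2)
move_to([*g,.10],q); move_l([*g,.020],speed=.1); hold(.15)
f0=np.array(state()["ft_force"]); s=state();print(s["time"],s["ee_pos"],np.round(f0,2))
close(); hold(.2); s=state();print(s["time"],s["finger_gap"],np.round(s["ft_force"],2),s["ee_pos"])
move_l([*g,.17],speed=.15); hold(.2); s=state();print(s["time"],s["finger_gap"],np.round(s["ft_force"],2),np.round(s["moment"],3),s["ee_pos"],np.round(s["joint_pos"],2))
d=get_image("side");cv2.imwrite("pics/s2.png",cv2.resize(d["frame"][60:360,240:440],None,fx=2,fy=2))
```

```text
14.175 [ 0.43418813 -0.42193727  0.02110628] [ 0.27  0.23 -0.45]
15.55 0.00965553508377383 [0.02 1.14 1.78] [ 0.43376766 -0.42136941  0.01998688]
16.9 0.00958607970106207 [-0.06 -0.64 -2.32] [ 0.054 -0.14   0.009] [ 0.43347311 -0.42117755  0.16880389] [-0.83  0.1   1.33  0.    1.71 -2.09]
```

View pics/s2.png

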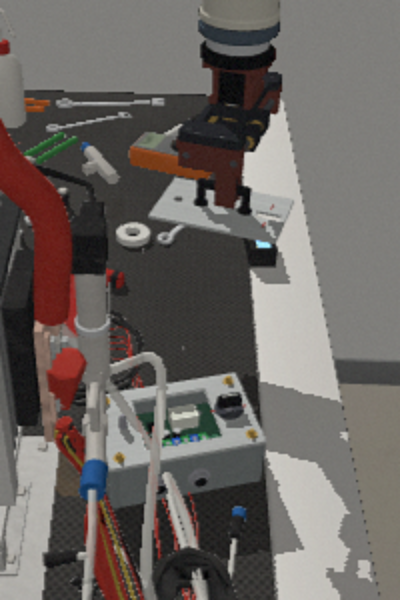

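The cover hangs level in the fingers in this view (about (222,205)), and the box is clear apart from the cable over its far end.

Run:
```python
from bench import *
from h import *
t=np.array([.4777,-.1849]);q=down(1.850)
def rep(n):
    s=state();r=s["ee_rot"];y=R.from_quat([r[1],r[2],r[3],r[0]]).as_matrix()
    print(n,round(s["time"],2),np.round(s["ee_pos"],4),"yaw",np.round(np.arctan2(y[1,1],y[0,1]),3),"tilt",np.round(y[:2,2],3),np.round(s["ft_force"],2),np.round(s["moment"],2),round(s["finger_gap"],4));return s
move_to([*t,.165],q); hold(.3); s=rep("hover")
c=t+(t-np.array(s["ee_pos"])[:2])
for z in (.13,.11,.101):
    move_l([*c,z],speed=.08); hold(.15); s=rep(z)
    if abs(np.array(s["ft_force"])).max()>8: break
d=get_image("wrist");cv2.imwrite("pics/w4.png",d["frame"]);np.savez("w4.npz",**d)
```

```text
hover 18.2 [ 0.4776 -0.1859  0.1648] yaw 1.848 tilt [-0.  0.] [-0.52  0.17 -2.41] [ 0.14 -0.08  0.01] 0.0099
0.13 18.94 [ 0.4781 -0.1841  0.1307] yaw 1.85 tilt [ 0.001 -0.   ] [-0.53 -0.37 -1.15] [ 0.09 -0.1   0.  ] 0.0097
0.11 19.49 [ 0.4779 -0.184   0.1102] yaw 1.85 tilt [ 0. -0.] [ 0.39  0.35 -1.33] [ 0.06 -0.13  0.01] 0.0098
0.101 19.9 [ 0.4779 -0.184   0.101 ] yaw 1.85 tilt [ 0. -0.] [ 0.61  0.03 -1.7 ] [ 0.07 -0.16  0.02] 0.0095
```

View pics/w4.png

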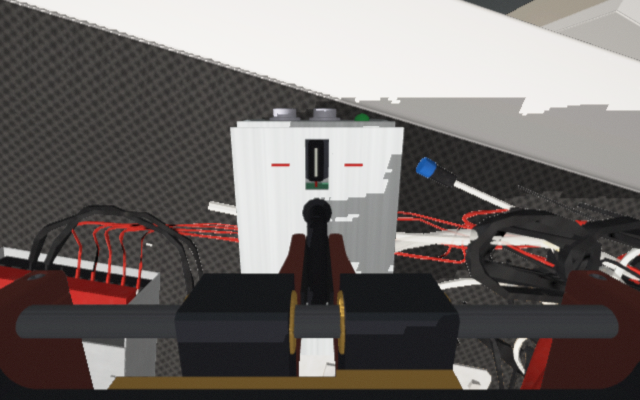

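The wrist view shows the head and its white line centred in the slot at about (316,163). The cover is just above the head, and there is no contact force.

```bash
cat > p.py <<'E'
from bench import *
from h import *
def rep(n):
    s=state();print(n,round(s["time"],2),np.round(s["ee_pos"],4),np.round(s["ft_force"],2),np.round(s["moment"],2),round(s["finger_gap"],4),round(s["finger_force"],1));return s
E
python3 - <<'E'
from p import *
c=np.array([.4778,-.1843])
for z in (.097,.093,.089,.086):
    move_l([*c,z],speed=.04); hold(.15); s=rep(z)
    if abs(np.array(s["ft_force"])).max()>10: break
E
```

```text
0.097 20.35 [ 0.4778 -0.1843  0.097 ] [ 0.85 -0.43 -1.46] [ 0.08 -0.13  0.03] 0.0096 30.0
0.093 20.75 [ 0.4778 -0.1843  0.093 ] [-0.28  0.33 -2.4 ] [ 0.09 -0.09  0.  ] 0.0096 30.0
0.089 21.15 [ 0.4778 -0.1843  0.089 ] [-1.4   0.41 -0.64] [ 0.05 -0.08 -0.02] 0.0097 30.0
0.086 21.55 [ 0.4777 -0.1843  0.0859] [ 0.04  0.13 -2.11] [ 0.13 -0.14 -0.01] 0.0097 30.0
```

Run:
```python
from p import *
c=np.array([.4777,-.1843])
for z in (.084,.082,.080,.079,.078,.077,.076):
    move_l([*c,z],speed=.03); hold(.2); s=rep(z)
    if s["ft_force"][2]>22: break
```

```text
0.084 22.0 [ 0.4778 -0.1843  0.0844] [-1.66  0.52  2.31] [0.29 0.1  0.05] 0.01 30.0
0.082 22.45 [ 0.4778 -0.1843  0.0822] [-1.12  0.85  4.87] [ 0.27  0.14 -0.01] 0.0096 30.0
0.08 22.9 [ 0.4779 -0.1844  0.0805] [-2.31  1.    6.54] [0.36 0.22 0.01] 0.0097 30.0
0.079 23.35 [ 0.4779 -0.1843  0.0799] [-2.54  0.84  7.91] [ 0.35  0.33 -0.01] 0.0093 30.0
0.078 23.8 [ 0.478  -0.1844  0.0799] [-4.69  2.61 13.27] [ 0.5   0.72 -0.  ] 0.0098 30.0
0.077 24.25 [ 0.478  -0.1844  0.0799] [-7.29  3.9  17.65] [0.67 1.13 0.02] 0.0098 30.0
0.076 24.7 [ 0.478  -0.1844  0.0799] [-11.26   3.43  22.49] [ 0.9   1.51 -0.  ] 0.0098 30.0
```

Run:
```python
from p import *
hold(.3);rep("f")
d=get_image("side");a=cv2.resize(d["frame"][225:325,260:395],None,fx=3,fy=3,interpolation=cv2.INTER_CUBIC)
w=get_image("wrist")["frame"][90:260,200:435];cv2.imwrite("pics/fin.png",np.hstack([a,cv2.resize(w,(390,300))]))
```

```text
f 25.0 [ 0.478  -0.1844  0.0799] [-9.56  5.09 22.83] [ 0.85  1.51 -0.03] 0.0098 30.0
```

View pics/fin.png

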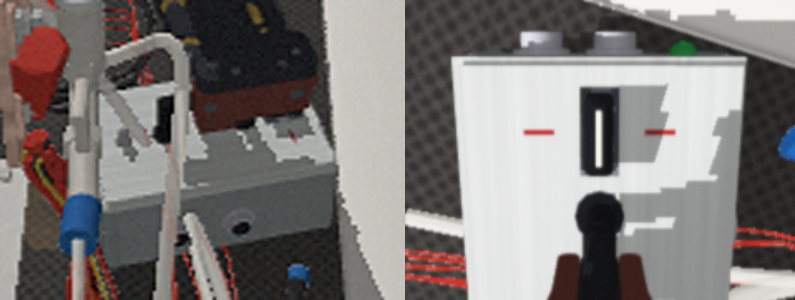

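The cover sits flush on the frame, with the head lengthwise in the slot at about (599,130) in the right-hand picture.

```bash
python3 -c "
from bench import *
print(job_done())"
```

```text
the job is handed in; nothing more can be done
None
```

I turned the fastener head in line with the slot, then fitted the cover over the head and pin. I handed the job in at about 25 s with the cover still gripped and pressed flush with about 22 N; no verdict was returned.

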